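# Centre the empty bin on the bench scale and tare it

## Robot

A 7-joint arm with a two-finger parallel gripper is mounted at the origin on the work surface. World frame = base frame: x ahead of the robot, y to its left, z up, the work surface at z = 0. Lengths are in mm, angles in rad, forces in N, time in s.
With the tool pointing down it reaches from about 425 to 925 mm from the base axis. Payload 6.8 kg.
Tool frame: the origin (TCP) lies at the very end of the fingers, on their centre line; the grasp point (between the pads) lies 19 mm behind it; z points along the fingers, y is the line along which they close (so a half turn about z gives the same grasp; the last joint's range is limited). The gripper opens to 88 mm and grips with 3 to 60 N. Pads are 20 mm wide; open, the fingers measure 115 mm over their backs; the gripper's body (75 mm by 178 mm) begins 61 mm behind the grasp point.
Start: joints at [-1.371, 0.477, 0.022, 1.555, -0.011, 1.109, -0.083], TCP at [204.496, 643.295, 222.664] pointing down, gripper open.
Joint ranges: [-2.96, 2.96], [-0.34, 2.1], [-1.41, 1.46], [0.24, 2.44], [-1.37, 4.51], [0.17, 1.92], [-2.96, 2.96]. Speed limits (rad/s): [2.39, 2.39, 3.14, 3.14, 3.14, 3.14, 3.14].

## Interface

Orientations are given as a rotation vector (axis times angle).
In Python, from station import arm gives the robot as it stands. The module is installed in compiled form; this text tells all that it offers.
- The arm moves only by the shell command python3 -m handwheel 'ROWS'. ROWS is JSON, a list of rows, each an object of numbers: "dx", "dy", "dz": the shift along the tool's x, y, z in cm; "yaw": the turn about the tool's z in rad; "claw": the opening, from 0 (shut) to 1 (fully open). A call has 1 to 10 rows; each row is the pose to reach, as a shift and turn from the pose commanded when the call began, along the tool's axes at that moment; what a row does not reach only later rows make up. A row lasts 1/8 s, in which the tool goes at most 62.5 mm and 10.7 degrees, less where a joint would pass 70% of its speed; a pose out of reach is approached as far as the arm can. A call with a gripper value outside its range is refused whole. The fingers move at their own pace and stop on an object; the grip force is fixed at half the most. Time passes only in rows, so rows that repeat a pose let the fingers close. It gives the time, the measured TCP pose, the force, the opening and the grip force at its end, in the units of the state.
- arm.get_obs(): the state, without advancing time (a new reading comes with each control period).
- arm.snapshot(name): name is "side" or "top" or "wrist"; returns (picture, depth): 400x640x3 uint8, red, green, blue; 400x640 float32, mm along the optical axis (not along the pixel's ray), 0 where there is no reading.
- arm.camera_params(name): a dict with "intrinsics" (3x3 intrinsics, pixels), "k1" (the pictures are not rectified: a ray, as slopes to the right and down, at radius r is drawn at 1 + k1 r^2 times it, then the intrinsics apply), "world_from_camera" (4x4, takes a point from camera to world coordinates). Camera axes: x right, y down, z forward; pixel columns grow to the right and rows downward; lengths in mm; the calibration is good to about 2 mm. A picture is of the moment at which its call begins: read the wrist's pose just before it. camera_params takes no time and is no camera call; for the wrist camera it gives the pose at the moment of the call.
- arm.finish_job(): hands the job in; it is judged then, once.
Trained networks look in the newest picture that a camera, given by its name, has taken for a name from the list of things; names that differ only in an ending like _2 or _b are one class to them, and where a whole thing is asked for, a point or a joint stands for the part that bears it (a point fixed in the world has none). Each returns a list of dicts, best first, with "p" (0 to 1); they miss things now and then, are a little off and sometimes report something else, mostly with a low value. They report only what shows in the picture. A call takes as long as a camera call.
- arm.look_for(camera, target): "rect" ([left, top, right, bottom] in pixels, round what is visible of it).
- arm.pinpoint(camera, target): "position" ([column, row] in pixels: a listed point, or the origin of a listed thing).
The state is a dict: "time_s": time; "q": joint angles; "joint_velocities": joint speeds; "joint_efforts": joint torques, N m; "tool_pos": TCP position; "tool_rot": TCP orientation; "force": force on the tool from outside, world axes, zero at the start; "moment": the same for the moment, N m; "gripper_width": opening from 0.0 (shut) to 1.0 (fully open); "gripper_force": force on a finger pad.
Only numpy, scipy, OpenCV 4.12 (cv2) and the standard library are available. Lean on these libraries where they do the work, as an engineer would, in place of code of your own. Each camera call takes 0.05 s, during which the arm holds its last target. There are 200 camera calls.

## Task

The empty parts bin on the bench scale has been left hanging over the near edge of the pan: push it back to the middle of the pan with the outside of the fingers, without gripping or lifting it. Then, with the hand off the scale and the bin, tare the scale: with the fingertips press the tare key, the long bar in the indicator's row of keys, gently right down, let it spring back and withdraw. Press no other key, do not shift the indicator, and leave the spray can, screwdriver, drill and the full bin where they are.

Things in the scene. Friction and masses are not known exactly. Their poses are not given: they have to be found in the camera images.
- scale: bench scale, fixed to the bench: grey base under a flat stainless pan 240 (x) by 260 (y) mm whose top is 72 mm above the bench. Origin on the bench under the pan's middle; its x axis points away from the near edge, its z axis up. It stands left or right of the robot's centre line, the indicator on the other side.
- pan_mid (a point): the middle of the pan's upper face; axes as scale.
- bin: empty blue open-topped stacking bin, loose, about 0.13 kg, standing on the pan and hanging over its near edge by 15 to 45 mm. Base 100 (x) by 96 (y) mm, origin at the centre of its underside, z up. The flat front wall (at x = -50 mm, towards the near edge and the robot) is 40 mm high, the back wall and the rear of the side walls 62 mm; walls 3 mm.
- indicator: the scale's wireless indicator: grey wedge-shaped case 132 (x) by 230 (y) mm, 1.4 kg, loose on rubber feet. Origin at the centre of its underside, x away from the near (key) side, y left. Its top face rises from 40 mm at the near edge to 66 mm at the far edge (0.20 rad), with a blank window at the far side and a row of four light-grey keys, 8 mm proud, along the near side.
- tare_top (a point): centre of the top face of the tare key, second from the left and the only long bar: 46 mm wide, 20 mm deep, 24 mm left of the middle of the indicator (y = +24 mm) and 39 mm nearer, 54 mm above the bench; y runs along the bar, z points out of the sloping face.
- tare_key (a joint): travel of the tare key along the normal of the face: 0 released, 0.004 m right down. A spring returns it: about 0.7 N to start it, 3.5 N right down; then it meets a hard stop.
- power_key (a joint): travel of the round power key at the left end (22 mm across, at y = +84 mm of the indicator), same spring (0 released, 0.004 m right down); leave alone.
- unit_key (a joint): travel of the 20 mm square key next to the tare bar (at y = -40 mm), same spring; leave alone.
- print_key (a joint): travel of the 20 mm square key at the right end (at y = -84 mm), same spring; leave alone.
- stock_bin: a like bin full of bolts, 0.6 kg, standing on the bench at the left end of the work; origin at the centre of its underside. Leave alone.
- can: spray can standing upright on the bench in front of the robot between scale and indicator, 52 mm across, 150 mm high with its red cap; origin at the centre of its underside. Leave alone.
- screwdriver: blue-handled screwdriver lying crosswise on the bench on the robot's right, near the robot, about 200 mm long and 26 mm high. Leave alone.
- drill: cordless drill lying on its side at the right end of the work, about 250 by 220 mm and 68 mm high, 1.4 kg; origin on the bench under the motor. Leave alone.

How it is judged:
By the outcome, as a careful person would: the job done as asked, in the order asked, and still so for the second after the job is handed in, with the robot touching nothing.
It also fails if it takes over 59 s, if anything falls off the work surface, if the arm or the gripper's body presses on something with over 40 N, if the wrist force passes 120 N, or if a joint passes its speed limit or range.

## Working session

There is one attempt and no reset: what is moved stays moved. The work goes in short steps, Python scripts to look and compute and a shell command to move; the robot and the scene stay as the last step left them, time stands still between calls to the robot, and variables do not carry over. Pictures are saved under pics/ and viewed, at most 10 in all, crops included, and the job is handed in when it is done.

```bash
mkdir -p pics
cat > h.py <<'E'
from station import arm
import numpy as np, cv2
from scipy.spatial.transform import Rotation as R
def snap(c,fn=None):
    P=arm.camera_params(c); im,d=arm.snapshot(c)
    if fn: cv2.imwrite('pics/'+fn,im[:,:,::-1])
    return im,d,P
def ray(P,px):
    K=np.array(P['intrinsics'],float)
    return cv2.undistortPoints(np.array([[px]],float),K,np.array([P['k1'],0,0,0.]))[0,0]
def world(P,px,depth=None,z=None):
    T=np.array(P['world_from_camera']); r=np.r_[ray(P,px),1]
    if depth is None:
        d=T[:3,:3]@r; depth=(z-T[2,3])/d[2]
    return (T@np.r_[r*depth,1])[:3]
def cloud(P,d,step=1):
    K=np.array(P['intrinsics'],float); v,u=np.mgrid[0:400:step,0:640:step]
    n=cv2.undistortPoints(np.c_[u.ravel(),v.ravel()].astype(float)[:,None],K,np.array([P['k1'],0,0,0.]))[:,0]
    z=d[::step,::step].ravel(); T=np.array(P['world_from_camera'])
    p=np.c_[n*z[:,None],z]@T[:3,:3].T+T[:3,3]; p[z==0]=np.nan
    return p.reshape(v.shape+(3,))
E
python3 - <<'E'
from h import *
for c in('top','side'):
    im,d,P=snap(c,c+'1.png')
    print(c,np.round(np.array(P['world_from_camera'])[:3,3]))
    for t,z in(('pan_mid',72),('bin',72),('indicator',0),('tare_top',54),('scale',0),('can',0),('stock_bin',0),('screwdriver',10),('drill',0)):
        for r in arm.pinpoint(c,t)[:2]: print(t,round(r['p'],2),np.round(r['position']),np.round(world(P,r['position'],z=z)))
print(arm.get_obs())
E
```

```text
top [ 351.  -28. 1198.]
pan_mid 0.79 [376. 165.] [ 610. -189.   72.]
bin 0.58 [372. 196.] [ 517. -173.   72.]
indicator 0.78 [261. 166.] [627. 176.   0.]
tare_top 0.45 [256. 175.] [584. 180.  54.]
scale 0.55 [375. 168.] [ 619. -194.    0.]
can 0.77 [318. 227.] [427. -11.   0.]
stock_bin 0.86 [170. 181.] [576. 471.   0.]
stock_bin 0.37 [318. 226.] [431. -11.   0.]
screwdriver 0.5 [392. 248.] [ 360. -242.   10.]
drill 0.64 [483. 189.] [ 550. -545.    0.]
side [  193. -1348.  1009.]
pan_mid 0.89 [361. 230.] [ 613. -184.   72.]
bin 0.67 [335. 232.] [ 522. -171.   72.]
indicator 0.8 [333. 192.] [617. 193.   0.]
tare_top 0.6 [325. 185.] [576. 173.  54.]
scale 0.71 [360. 244.] [ 614. -174.    0.]
can 0.79 [295. 226.] [410.  -2.   0.]
stock_bin 0.79 [309. 158.] [585. 529.   0.]
screwdriver 0.57 [294. 269.] [ 357. -255.   10.]
screwdriver 0.38 [361. 232.] [ 636. -122.   10.]
drill 0.78 [380. 324.] [ 558. -542.    0.]
{'time_s': 1.0, 'q': array([-1.37110571,  0.47697341,  0.02240324,  1.5553876 , -0.01148631,
        1.10927797, -0.08311601]), 'joint_velocities': array([ 4.02615278e-04, -1.73849741e-03,  3.08661004e-04, -1.97211240e-03,
       -5.27112430e-04, -4.81261166e-05, -2.09129532e-03]), 'joint_efforts': array([-3.92480133e-04, -5.82733870e+01,  1.53348159e+00, -2.72945935e+01,
       -5.43100561e-02,  9.85910359e-03,  2.06258289e-05]), 'tool_pos': array([204.5017241 , 643.31054086, 222.68706621]), 'tool_rot': array([4.81621809e-01, 3.10445022e+00, 1.29039743e-04]), 'force': array([-1.11566117, -0.22864904,  0.12873242]), 'moment': array([ 0.07979489, -0.02155962, -0.01014961]), 'gripper_force': 0.0, 'gripper_width': 1.003288752526167}
```

View pictures.

Run:
```python
import cv2,numpy as np
a=cv2.imread('pics/top1.png')[110:300,130:530]; b=cv2.imread('pics/side1.png')[130:370,230:430]
cv2.imwrite('pics/c1.png',cv2.resize(a,None,fx=2,fy=2))
from h import *
im,d,P=snap('top'); c=cloud(P,d)
np.save('c.npy',c)
# pan & bin & indicator extents from depth
def box(n,m):
    p=c[m]; print(n,len(p),np.round(np.percentile(p,[2,50,98],axis=0)).tolist())
x,y,z=c[...,0],c[...,1],c[...,2]
box('pan',(abs(z-72)<6)&(x>400)&(x<760)&(y<-30)&(y>-340))
box('hi',(z>95)&(x>420)&(x<700)&(y<-80)&(y>-300))
m=(z>30)&(x>500)&(x<720)&(y>20)&(y<330); box('ind',m)
print(cv2.minAreaRect(c[m][:,:2].astype(np.float32)))
m=(abs(z-72)<8)&(x>400)&(x<760)&(y<-30)&(y>-340); print(cv2.minAreaRect(c[m][:,:2].astype(np.float32)))
m=(z>95)&(x>420)&(x<700)&(y<-80)&(y>-300); print(cv2.minAreaRect(c[m][:,:2].astype(np.float32)))
```

```text
pan 6260 [[482.0, -312.0, 68.0], [612.0, -186.0, 73.0], [728.0, -65.0, 77.0]]
hi 376 [[458.0, -220.0, 96.0], [527.0, -180.0, 121.0], [562.0, -118.0, 137.0]]
ind 3171 [[549.0, 58.0, 39.0], [625.0, 168.0, 55.0], [700.0, 279.0, 67.0]]
((626.3199462890625, 169.0001983642578), (131.49893188476562, 231.29861450195312), 15.00021743774414)
((595.412841796875, -188.51434326171875), (258.7323913574219, 277.2093200683594), 88.86117553710938)
((510.39093017578125, -170.33604431152344), (102.35185241699219, 101.62438201904297), 5.304902076721191)
```

View pics/c1.png

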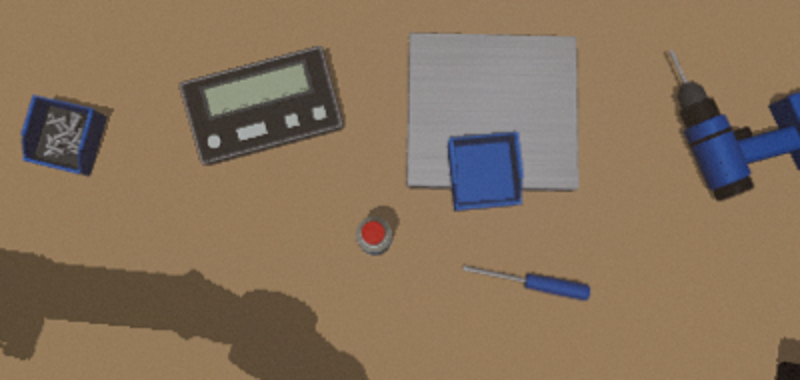

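```bash
python3 -m handwheel '[{"dx":-42,"dy":-28,"dz":-6,"yaw":-0.3},{"dx":-42,"dy":-28,"dz":-6,"yaw":-0.3},{"dx":-42,"dy":-28,"dz":-6,"yaw":-0.3},{"dx":-42,"dy":-28,"dz":-6,"yaw":-0.3},{"dx":-42,"dy":-28,"dz":-6,"yaw":-0.3},{"dx":-42,"dy":-28,"dz":-6,"yaw":-0.3},{"dx":-42,"dy":-28,"dz":-6,"yaw":-0.3},{"dx":-42,"dy":-28,"dz":-6,"yaw":-0.3},{"dx":-42,"dy":-28,"dz":-6,"yaw":-0.3},{"dx":-42,"dy":-28,"dz":-6,"yaw":-0.3}]'
```

```text
validation failed for argument at $[0]...
```

```bash
python3 -m handwheel '[{"dx":-42,"dy":-28,"dz":-6,"yaw":-0.3,"claw":0.5},{"dx":-42,"dy":-28,"dz":-6,"yaw":-0.3,"claw":0.5},{"dx":-42,"dy":-28,"dz":-6,"yaw":-0.3,"claw":0.5},{"dx":-42,"dy":-28,"dz":-6,"yaw":-0.3,"claw":0.5},{"dx":-42,"dy":-28,"dz":-6,"yaw":-0.3,"claw":0.5},{"dx":-42,"dy":-28,"dz":-6,"yaw":-0.3,"claw":0.5},{"dx":-42,"dy":-28,"dz":-6,"yaw":-0.3,"claw":0.5},{"dx":-42,"dy":-28,"dz":-6,"yaw":-0.3,"claw":0.5},{"dx":-42,"dy":-28,"dz":-6,"yaw":-0.3,"claw":0.5},{"dx":-42,"dy":-28,"dz":-6,"yaw":-0.3,"claw":0.5}]'
```

```text
time_s: 2.3
tool_pos: [519.9, 249.2, 282.6]
tool_rot: [-0.014, -3.141, -0.001]
force: [-1.0, 0.4, -0.2]
gripper_width: 0.502
gripper_force: 0.0
```

```bash
python3 -m handwheel '[{"dx":3.6,"dy":-43,"dz":-4,"yaw":0,"claw":0.5},{"dx":3.6,"dy":-43,"dz":-4,"yaw":0,"claw":0.5},{"dx":3.6,"dy":-43,"dz":-4,"yaw":0,"claw":0.5},{"dx":3.6,"dy":-43,"dz":-4,"yaw":0,"claw":0.5},{"dx":3.6,"dy":-43,"dz":-4,"yaw":0,"claw":0.5},{"dx":3.6,"dy":-43,"dz":-4,"yaw":0,"claw":0.5},{"dx":3.6,"dy":-43,"dz":-4,"yaw":0,"claw":0.5},{"dx":3.6,"dy":-43,"dz":-4,"yaw":0,"claw":0.5},{"dx":3.6,"dy":-43,"dz":-4,"yaw":0,"claw":0.5}]'
python3 - <<'E'
from h import *
im,d,P=snap('wrist','w1.png'); print(np.round(P['world_from_camera'],2))
for t,z in(('pan_mid',72),('bin',72)):
    for r in arm.pinpoint('wrist',t)[:2]: print(t,round(r['p'],2),np.round(r['position']),np.round(world(P,r['position'],z=z)))
c=cloud(P,d); x,y,z=c[...,0],c[...,1],c[...,2]
for n,m in(('pan',abs(z-72)<4),('rim',(z>105)&(z<140)&(y<-100)&(y>-250)&(x>440)&(x<600))):
    p=c[m]; print(n,len(p),np.round(np.percentile(p,[1,50,99],axis=0)).tolist(),cv2.minAreaRect(p[:,:2].astype(np.float32)))
E
```

```text
time_s: 3.42
tool_pos: [481.1, -178.0, 322.2]
tool_rot: [-0.007, -3.141, -0.002]
force: [-0.1, 0.3, 0.4]
gripper_width: 0.499
gripper_force: 0.0
[[ 0.0000e+00  9.6000e-01  2.8000e-01  4.0533e+02]
 [ 1.0000e+00 -0.0000e+00 -0.0000e+00 -1.7871e+02]
 [ 0.0000e+00  2.8000e-01 -9.6000e-01  4.8479e+02]
 [ 0.0000e+00  0.0000e+00  0.0000e+00  1.0000e+00]]
pan_mid 0.62 [326. 194.] [ 513. -169.   72.]
pan_mid 0.58 [313. 254.] [ 609. -189.   72.]
bin 0.78 [324. 194.] [ 513. -172.   72.]
pan 14671 [[470.0, -693.0, 68.0], [557.0, -195.0, 72.0], [683.0, -61.0, 76.0]] ((597.1004638671875, -345.7553405761719), (268.66571044921875, 737.640380859375), 11.359578132629395)
rim 1875 [[456.0, -222.0, 106.0], [530.0, -174.0, 123.0], [562.0, -120.0, 136.0]] ((509.6825256347656, -171.40443420410156), (103.00971984863281, 101.24008178710938), 5.1405110359191895)
```

View pics/w1.png

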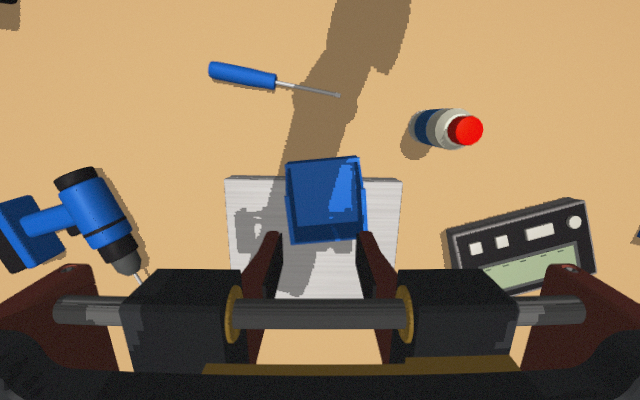

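Run:
```python
from h import *
c=np.load('c.npy'); x,y,z=c[...,0],c[...,1],c[...,2]
m=((abs(z-72)<10)&(x>570)&(x<760)&(y<-40)&(y>-340)); p=c[m][:,:2]
far=[p[(p[:,1]>a)&(p[:,1]<a+8),0].max() for a in range(-310,-70,8)]; a=np.arange(-310,-70,8)+4
print('far',np.polyfit(a,far,1),np.median(far))
for f,n in((np.max,'left'),(np.min,'right')):
    b=np.arange(580,724,8); e=[f(p[(p[:,0]>k)&(p[:,0]<k+8),1]) for k in b]; print(n,np.polyfit(b+4,e,1),np.median(e))
m=((abs(z-72)<10)&(x>470)&(x<560)); p=c[m][:,:2]
for lo,hi in((-310,-235),(-110,-70)): print('near',[round(float(p[(p[:,1]>a)&(p[:,1]<a+8),0].min())) for a in range(lo,hi,8)])
```

```text
far [2.02406938e-02 7.35239218e+02] 731.7331790829849
left [-3.67038323e-02 -3.75476613e+01] -60.26408252938754
right [-1.01773304e-02 -3.10073396e+02] -316.5432446482369
near [491, 491, 491, 491, 491, 492, 492, 491, 492, 492]
near [495, 494, 495, 495, 495]
```

```bash
python3 -m handwheel '[{"dx":5,"dy":0.7,"dz":0,"yaw":0.02,"claw":0.5},{"dx":5,"dy":0.7,"dz":5,"yaw":0.02,"claw":0.5},{"dx":5,"dy":0.7,"dz":10,"yaw":0.02,"claw":0.5},{"dx":5,"dy":0.7,"dz":15,"yaw":0.02,"claw":0.5},{"dx":5,"dy":0.7,"dz":20,"yaw":0.02,"claw":0.5},{"dx":5,"dy":0.7,"dz":23.7,"yaw":0.02,"claw":0.5},{"dx":5,"dy":0.7,"dz":23.7,"yaw":0.02,"claw":0.5}]'
```

```text
time_s: 4.45
tool_pos: [428.9, -171.4, 83.7]
tool_rot: [-0.04, -3.136, -0.002]
force: [-0.9, -0.3, 0.7]
gripper_width: 0.498
gripper_force: 0.0
```

```bash
python3 -m handwheel '[{"dx":-1.5,"dy":0,"dz":0,"yaw":0,"claw":0.5},{"dx":-2.3,"dy":0,"dz":0,"yaw":0,"claw":0.5},{"dx":-3.1,"dy":0,"dz":0,"yaw":0,"claw":0.5},{"dx":-3.9,"dy":-0.1,"dz":0,"yaw":0,"claw":0.5},{"dx":-4.7,"dy":-0.22,"dz":0,"yaw":0,"claw":0.5},{"dx":-5.5,"dy":-0.34,"dz":0,"yaw":0,"claw":0.5},{"dx":-6.3,"dy":-0.46,"dz":0,"yaw":0,"claw":0.5},{"dx":-7.1,"dy":-0.58,"dz":0,"yaw":0,"claw":0.5},{"dx":-7.9,"dy":-0.7,"dz":0,"yaw":0,"claw":0.5},{"dx":-7.9,"dy":-0.7,"dz":0,"yaw":0,"claw":0.5}]'
cat > bin.py <<'E'
from h import *
from scipy.optimize import minimize
def binpose(cam,g=None):
    im,d,P=snap(cam); c=cloud(P,d); x,y,z=c[...,0],c[...,1],c[...,2]
    b=(im[...,2].astype(int)-im[...,0]>50)&(z>95)&(z<142)&(y<-90)&(y>-280)&(x>440)&(x<700)
    p=c[b][:,:2].astype(np.float32); r=cv2.minAreaRect(p)
    print(cam,len(p),np.round(r[0],1),np.round(r[1],1),round(r[2],2))
    for q in arm.pinpoint(cam,'bin')[:1]: print(round(q['p'],2),np.round(world(P,q['position'],z=74),1))
if __name__=='__main__':
    import sys
    for c in sys.argv[1:]: binpose(c)
    o=arm.get_obs(); print(o['tool_pos'],o['force'],o['time_s'])
E
python3 bin.py top wrist side
```

```text
time_s: 5.7
tool_pos: [510.4, -182.4, 85.7]
tool_rot: [0.043, 3.14, -0.001]
force: [-0.4, 0.5, -0.3]
gripper_width: 0.497
gripper_force: 0.0
top 65 [ 587.8 -139.4] [34.4 93. ] 66.28
0.57 [ 570. -181.   74.]
wrist 1778 [ 522.3 -183.7] [46.   8.3] 86.84
0.78 [ 574.1 -184.5   74. ]
side 416 [ 571.5 -185. ] [110. 100.] 87.17
0.91 [ 564.8 -184.2   74. ]
[ 509.26164322 -182.27144579   85.6859671 ] [ 1.12551883  1.24080941 -0.09771069] 6.0
```

```bash
python3 -m handwheel '[{"dx":-0.5,"dy":0,"dz":0,"yaw":0,"claw":0.5},{"dx":-1,"dy":-0.07,"dz":0,"yaw":0,"claw":0.5},{"dx":-1.5,"dy":-0.1,"dz":0,"yaw":0,"claw":0.5},{"dx":-2,"dy":-0.14,"dz":0,"yaw":0,"claw":0.5},{"dx":-2.5,"dy":-0.17,"dz":0,"yaw":0,"claw":0.5},{"dx":-3,"dy":-0.2,"dz":0,"yaw":0,"claw":0.5},{"dx":-3.4,"dy":-0.23,"dz":0,"yaw":0,"claw":0.5},{"dx":-3.7,"dy":-0.25,"dz":0,"yaw":0,"claw":0.5},{"dx":-3.7,"dy":-0.25,"dz":0,"yaw":0,"claw":0.5}]'
python3 bin.py side wrist
python3 - <<'E'
from h import *
im,d,P=snap('wrist'); im2,d2,P2=snap('side')
cv2.imwrite('pics/w2.png',np.hstack([im[150:400,160:480],im2[130:380,230:430]])[:,:,::-1])
E
```

```text
time_s: 7.12
tool_pos: [546.7, -185.9, 85.7]
tool_rot: [0.044, 3.141, -0.0]
force: [-1.0, -0.7, 0.2]
gripper_width: 0.498
gripper_force: 0.0
side 403 [ 609.6 -187.2] [110.7  98.2] 83.66
0.92 [ 611.1 -201.5   74. ]
wrist 1733 [ 558.4 -187.2] [46.1  7. ] 87.83
0.56 [ 610.5 -188.3   74. ]
[ 546.32134203 -185.84034964   85.66902972] [ 0.30508352 -0.75128033  0.24798691] 7.325
```

View pics/w2.png

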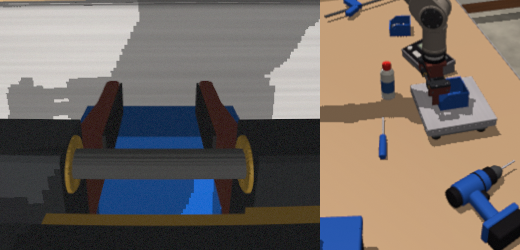

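```bash
python3 -m handwheel '[{"dx":1.5,"dy":0,"dz":0,"yaw":0,"claw":0.5},{"dx":4,"dy":0,"dz":0,"yaw":0,"claw":0.5},{"dx":7,"dy":0,"dz":-4,"yaw":0,"claw":0.5},{"dx":9,"dy":0,"dz":-10,"yaw":0,"claw":0.3},{"dx":10,"dy":0,"dz":-16,"yaw":0,"claw":0},{"dx":10,"dy":4,"dz":-22,"yaw":0,"claw":0},{"dx":10,"dy":10,"dz":-22,"yaw":0,"claw":0},{"dx":8,"dy":16,"dz":-22,"yaw":0,"claw":0},{"dx":6,"dy":22,"dz":-22,"yaw":0,"claw":0},{"dx":6,"dy":22,"dz":-22,"yaw":0,"claw":0}]'
python3 bin.py top side wrist
python3 - <<'E'
from h import *
im,d,P=snap('wrist','w3.png'); im2,d2,P2=snap('top')
c=cloud(P2,d2); x,y,z=c[...,0],c[...,1],c[...,2]
m=(z>30)&(z<75)&(x>500)&(x<720)&(y>20)&(y<330); print(cv2.minAreaRect(c[m][:,:2].astype(np.float32)))
for q in arm.pinpoint('wrist','tare_top'): print(q,world(P,q['position'],z=54))
for cam,p in(('top',P2),):
  for q in arm.pinpoint(cam,'tare_top'): print(cam,q,world(p,q['position'],z=54))
E
```

```text
time_s: 8.68
tool_pos: [492.1, 40.2, 305.0]
tool_rot: [-0.032, -3.141, -0.001]
force: [0.6, -0.7, -0.1]
gripper_width: 0.008
gripper_force: 0.0
top 202 [ 608.7 -186.4] [ 97.4 103.4] 88.07
0.9 [ 619.5 -190.6   74. ]
side 585 [ 607.5 -187. ] [105.8 102.5] 89.06
0.63 [ 610.3 -185.2   74. ]
wrist 2670 [ 605.5 -188.3] [102.5 101.2] 88.64
[491.92295432  33.81242049 305.66879181] [0.05094341 0.0374936  0.30590837] 8.975
((606.5632934570312, 241.38717651367188), (130.8299102783203, 82.06355285644531), 14.688299179077148)
{'position': [416.3, 228.4], 'p': 0.76} [582.29430608 177.39976873  54.        ]
```

View pics/w3.png

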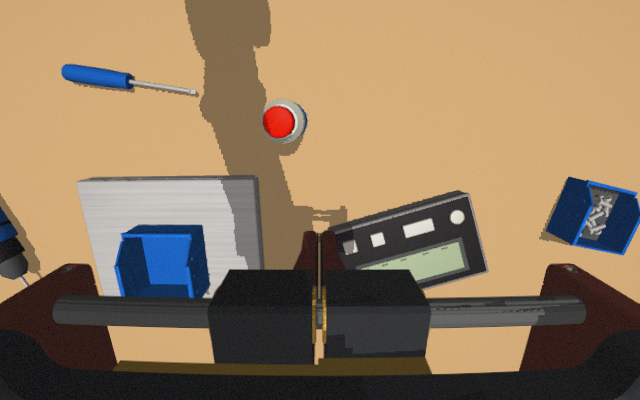

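Run:
```python
from h import *
for k in range(2):
    im,d,P=snap('wrist'); c=cloud(P,d); x,y,z=c[...,0],c[...,1],c[...,2]
    blue=(im[...,2].astype(int)-im[...,0]>40)&(y<-120)&(y>-250)
    f=blue&(z>82)&(z<105)&(x<590)&(y<-150)&(y>-225); print('front face',f.sum(),np.percentile(x[f],[5,25,50,75]).round(1), np.polyfit(y[f],x[f],1)[0])
    p=c[(abs(z-72)<8)&(y<-70)&(y>-310)&(x<560)&(x>470)]
    e=[p[(p[:,1]>a)&(p[:,1]<a+10),0].min() for a in range(-300,-80,10)]; print('near',np.round(e,1))
    p=c[(abs(z-72)<5)&(y<-20)&(y>-120)&(x<700)&(x>500)]
    print('left',[round(float(p[(p[:,0]>a)&(p[:,0]<a+10),1].max()),1) for a in range(500,660,20)])
    s=blue&(z>82)&(z<130)&(y>-150); print('left wall',np.percentile(y[s],[50,90,98]).round(1))
```

```text
front face 306 [556.4 556.9 557.3 557.8] 0.02189071862177965
near [489.4 488.5 488.8 489.  489.  489.5 489.8 489.9 490.2 490.6 490.8 491.
 491.4 491.6 491.9 492.2 492.3 492.7 492.8 493.1 493.2 493.6]
left [-58.2, -58.6, -59.1, -59.7, -58.7, -59.3, -59.6, -113.8]
left wall [-140.  -138.5 -137.8]
front face 310 [556.4 556.9 557.4 557.8] 0.022314574181943346
near [489.4 488.6 488.6 488.9 489.1 489.5 489.4 489.9 490.3 490.6 490.8 491.2
 491.5 491.7 491.8 492.  492.4 492.7 493.  493.2 493.3 493.7]
left [-58.2, -58.7, -59.0, -59.4, -59.0, -59.2, -59.6, -113.9]
left wall [-140.  -138.6 -137.7]
```

```bash
cat > key.py <<'E'
from h import *
im,d,P=snap('wrist'); c=cloud(P,d); x,y,z=c[...,0],c[...,1],c[...,2]
g=im.astype(int); m=((g.min(2)>135)&(g.max(2)-g.min(2)<40)&(z>30)&(z<75)&(x>530)&(x<640)&(y>50)&(y<290)).astype(np.uint8)
n,l,s,ce=cv2.connectedComponentsWithStats(m)
for i in range(1,n):
    if s[i,4]>60: print(s[i].tolist(),np.round(world(P,ce[i],z=54),1),np.round(np.nanmedian(c[l==i],0),1))
for q in arm.pinpoint('wrist','tare_top'): print(q,world(P,q['position'],z=54))
o=arm.get_obs(); print(o['tool_pos'],o['tool_rot'],o['force'],o['time_s'])
E
python3 -m handwheel '[{"dx":1,"dy":6,"dz":0,"yaw":-0.1,"claw":0},{"dx":1,"dy":12,"dz":0,"yaw":-0.28,"claw":0},{"dx":1,"dy":14.5,"dz":3,"yaw":-0.28,"claw":0},{"dx":0,"dy":14.5,"dz":6,"yaw":-0.28,"claw":0},{"dx":0,"dy":14.5,"dz":6,"yaw":-0.28,"claw":0}]'; python3 key.py
```

```text
time_s: 9.9
tool_pos: [495.4, 180.1, 243.7]
tool_rot: [0.394, -3.112, 0.003]
force: [-0.0, -0.5, 1.0]
gripper_width: 0.005
gripper_force: 0.0
[357, 223, 15, 46, 71] [550.9 258.1  54. ] [547.8 262.4  42.5]
[348, 237, 10, 16, 121] [564.7 241.7  54. ] [564.9 241.6  53.5]
[496.68877406 180.31529183 246.30088353] [-3.93672628e-01  3.11672243e+00 -1.48042044e-04] [ 0.25760275  0.40626663 -0.17165502] 10.0
```

```bash
python3 -m handwheel '[{"dx":2,"dy":-6,"dz":0,"yaw":0,"claw":0},{"dx":2,"dy":-9,"dz":0,"yaw":0,"claw":0},{"dx":2,"dy":-9,"dz":0,"yaw":0,"claw":0}]'; sed -i "s/snap('wrist')/snap('wrist','w4.png')/" key.py; python3 key.py
```

```text
time_s: 10.38
tool_pos: [500.6, 85.7, 247.5]
tool_rot: [-0.386, 3.115, 0.0]
force: [0.4, 0.0, 0.2]
gripper_width: 0.008
gripper_force: 0.0
[411, 247, 15, 15, 183] [565.5 238.   54. ] [565.8 238.5  53.3]
[357, 248, 34, 15, 470] [581.6 180.3  54. ] [581.9 180.7  53.5]
{'position': [371.2, 251.5], 'p': 0.84} [577.28889426 175.60285787  54.        ]
[499.98551736  89.11577591 246.90296862] [-3.94037034e-01  3.11473244e+00  1.82385148e-03] [-0.65852394  0.51433318  0.13513138] 10.475
```

View pics/w4.png

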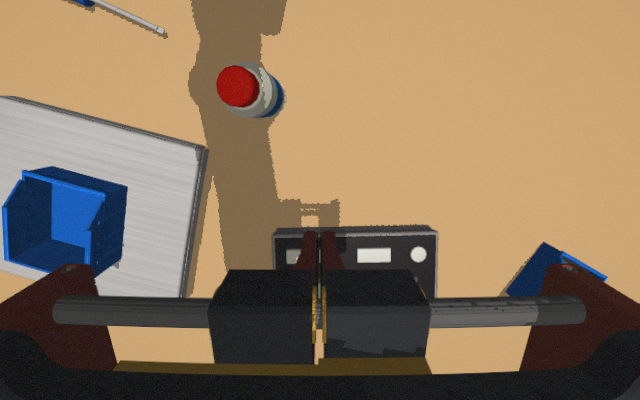

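```bash
python3 -m handwheel '[{"dx":-5,"dy":3.5,"dz":0,"yaw":-0.01,"claw":0},{"dx":-9.5,"dy":6.9,"dz":0,"yaw":-0.01,"claw":0},{"dx":-9.5,"dy":6.9,"dz":5,"yaw":-0.01,"claw":0},{"dx":-9.5,"dy":6.9,"dz":10,"yaw":-0.01,"claw":0},{"dx":-9.5,"dy":6.9,"dz":14,"yaw":-0.01,"claw":0},{"dx":-9.5,"dy":6.9,"dz":17,"yaw":-0.01,"claw":0},{"dx":-9.5,"dy":6.9,"dz":17,"yaw":-0.01,"claw":0},{"dx":-9.5,"dy":6.9,"dz":17,"yaw":-0.01,"claw":0}]'
python3 - <<'E'
from h import *
for i in range(4):
    arm.snapshot('side'); o=arm.get_obs(); print(o['tool_pos'],o['tool_rot'],o['force'])
E
```

```text
time_s: 11.48
tool_pos: [575.1, 180.4, 77.0]
tool_rot: [-0.412, 3.113, 0.002]
force: [-0.4, -0.5, 1.2]
gripper_width: 0.006
gripper_force: 0.0
[575.41002509 180.22280584  77.39123228] [-4.11491099e-01  3.11191177e+00  1.73426971e-03] [ 0.70241695 -0.26595006 -0.92149166]
[575.5075169  179.99628673  77.4726382 ] [-4.10900150e-01  3.11167495e+00  1.74480685e-03] [ 0.20885221 -0.27569796  0.45654856]
[575.38018829 179.80535391  77.35614646] [-4.10730959e-01  3.11187676e+00  1.58989139e-03] [0.18039714 0.27955272 0.19309833]
[575.21015582 179.62529987  77.1287124 ] [-4.10630498e-01  3.11228622e+00  1.31962012e-03] [-0.20354521 -1.13907568  0.07399012]
```

```bash
python3 -m handwheel '[{"dx":0,"dy":0,"dz":1,"yaw":0,"claw":0},{"dx":0,"dy":0,"dz":1.7,"yaw":0,"claw":0},{"dx":0,"dy":0,"dz":2.1,"yaw":0,"claw":0},{"dx":0,"dy":0,"dz":2.1,"yaw":0,"claw":0},{"dx":0,"dy":0,"dz":2.1,"yaw":0,"claw":0}]'
python3 -m handwheel '[{"dx":0,"dy":0,"dz":0.1,"yaw":0,"claw":0},{"dx":0,"dy":0,"dz":0.2,"yaw":0,"claw":0},{"dx":0,"dy":0,"dz":0.2,"yaw":0,"claw":0},{"dx":0,"dy":0,"dz":0.2,"yaw":0,"claw":0}]'
python3 -m handwheel '[{"dx":0,"dy":0,"dz":0.1,"yaw":0,"claw":0},{"dx":0,"dy":0,"dz":0.2,"yaw":0,"claw":0},{"dx":0,"dy":0,"dz":0.2,"yaw":0,"claw":0},{"dx":0,"dy":0,"dz":0.2,"yaw":0,"claw":0}]'
```

```text
time_s: 12.3
tool_pos: [574.4, 179.0, 54.7]
tool_rot: [-0.411, 3.115, -0.0]
force: [-0.8, -0.6, -0.5]
gripper_width: 0.006
gripper_force: 0.0
time_s: 12.8
tool_pos: [574.7, 179.2, 52.9]
tool_rot: [-0.41, 3.114, 0.0]
force: [0.5, 0.1, 1.8]
gripper_width: 0.005
gripper_force: 0.7
time_s: 13.3
tool_pos: [574.6, 179.2, 50.8]
tool_rot: [-0.411, 3.114, 0.0]
force: [0.5, 0.3, 3.6]
gripper_width: 0.003
gripper_force: 1.4
```

```bash
python3 -m handwheel '[{"dx":0,"dy":0,"dz":0.05,"yaw":0,"claw":0},{"dx":0,"dy":0,"dz":0.1,"yaw":0,"claw":0},{"dx":0,"dy":0,"dz":0.1,"yaw":0,"claw":0}]'
```

```text
time_s: 13.68
tool_pos: [574.6, 179.2, 49.9]
tool_rot: [-0.411, 3.114, 0.0]
force: [2.1, 0.2, 5.5]
gripper_width: 0.005
gripper_force: 2.3
```

```bash
python3 -m handwheel '[{"dx":0,"dy":0,"dz":0.05,"yaw":0,"claw":0},{"dx":0,"dy":0,"dz":0.1,"yaw":0,"claw":0},{"dx":0,"dy":0,"dz":0.1,"yaw":0,"claw":0}]'
```

```text
time_s: 14.05
tool_pos: [574.8, 179.2, 49.5]
tool_rot: [-0.41, 3.114, 0.001]
force: [-0.3, 0.2, 10.3]
gripper_width: 0.008
gripper_force: 5.1
```

Hard stop reached (10 N with almost no further travel). Release slowly and withdraw.

```bash
python3 -m handwheel '[{"dx":0,"dy":0,"dz":-0.2,"yaw":0,"claw":0},{"dx":0,"dy":0,"dz":-0.5,"yaw":0,"claw":0},{"dx":0,"dy":0,"dz":-1,"yaw":0,"claw":0},{"dx":0,"dy":0,"dz":-3,"yaw":0,"claw":0},{"dx":1,"dy":0,"dz":-7,"yaw":0,"claw":0},{"dx":5,"dy":-3,"dz":-13,"yaw":0,"claw":0},{"dx":8,"dy":-7,"dz":-19,"yaw":0,"claw":0},{"dx":9,"dy":-9,"dz":-20,"yaw":0,"claw":0},{"dx":9,"dy":-9,"dz":-20,"yaw":0,"claw":0},{"dx":9,"dy":-9,"dz":-20,"yaw":0,"claw":0}]'; sed -i "s/w4.png/w5.png/" key.py; python3 key.py; python3 bin.py top side
```

```text
time_s: 15.3
tool_pos: [510.1, 69.4, 248.0]
tool_rot: [0.411, -3.113, -0.001]
force: [1.2, -0.4, -1.0]
gripper_width: 0.009
gripper_force: 0.0
[423, 245, 15, 15, 179] [565.5 237.9  54. ] [565.8 238.1  53.3]
[370, 246, 33, 15, 479] [581.6 180.4  54. ] [581.8 180.8  53.3]
{'position': [383.5, 251.3], 'p': 0.69} [580.05204506 176.29925889  54.        ]
{'position': [95.8, 206.5], 'p': 0.66} [ 618.0838456  -205.37777453   54.        ]
[510.04186374  69.97490555 247.32432903] [ 4.13320359e-01 -3.11169201e+00  2.13966597e-04] [-0.20221322  0.19237176  0.38652064] 15.4
top 205 [ 607.9 -186.1] [ 97.4 103.3] 87.73
0.65 [ 601.8 -192.7   74. ]
side 583 [ 607.6 -186.5] [107.5 103.4] 88.39
0.59 [ 608.2 -187.    74. ]
[510.46286617  69.48986477 247.74222298] [ 0.99178469 -0.23884239  0.03126388] 15.6
```

View pics/w5.png

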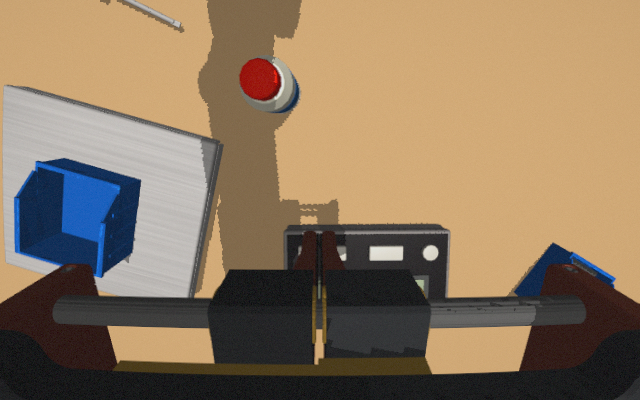

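The picture shows the tare bar (386,253) and the power key (431,252) where they were before the press. The bin is on the middle of the pan (around 75,215) and the can is untouched, so I'm handing in.

```bash
python3 -c "
from station import arm
print(arm.finish_job())"
```

```text
the job is handed in; nothing more can be done
None
```

The bin is back within about 4 mm of the middle of the pan, the tare key was pressed to its stop at about 10 N and released with the indicator unmoved, and the job is handed in; no verdict came back.

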